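# Swap the chamber covers and hold the valve cover over its tapped holes

### The job

Swap the two covers of the small vacuum chamber: the blank cover with the black knob, now on the chamber, must end up lying flat in the grey pan, where the cover with the needle valve lies now (the pan takes only one, so park one of them on free bench for a moment; put them down, do not drop them). Then finish holding the valve cover still and level about 15 mm above the chamber's top, turned so that its three lug holes stand straight over the three threaded holes, for me to start the screws: it must never touch the chamber or its seal, and the program ends while you are still holding it there. Leave the dish of screws, the spanner and the timer where they are.

Things in the scene. Friction and masses are not known exactly. Their poses are not given: they have to be found in the camera images.
- chamber_top (a point): Round aluminium vacuum chamber fixed on the bench: pot 88 mm across, 52 mm high, 60 mm bore, black seal ring 1.5 mm proud of its top face, three lugs (reaching 61 mm from the axis) with threaded holes at the rim, side port along its own -x (66 mm from the axis). Point: centre of the top face, 52 mm above the bench; x points to the single lug, z up
- chamber_hole0 (a point): Threaded hole (6 mm) of the chamber in lug 0, at the top face, 50 mm from the chamber's axis; lug 0 is the single lug, which lies along the part's own +x; lug 1 is the one of the pair at 140 degrees and lug 2 the one at 220 degrees, counted anticlockwise from +x seen from above
- chamber_hole1 (a point): Threaded hole (6 mm) of the chamber in lug 1, at the top face, 50 mm from the chamber's axis; lug 0 is the single lug, which lies along the part's own +x; lug 1 is the one of the pair at 140 degrees and lug 2 the one at 220 degrees, counted anticlockwise from +x seen from above
- chamber_hole2 (a point): Threaded hole (6 mm) of the chamber in lug 2, at the top face, 50 mm from the chamber's axis; lug 0 is the single lug, which lies along the part's own +x; lug 1 is the one of the pair at 140 degrees and lug 2 the one at 220 degrees, counted anticlockwise from +x seen from above
- valve_knob (a point): Centre of the needle valve's knurled knob, the grip of the valve cover, on the cover's axis, 80 mm above its underside. Knob 32 mm across, 18 mm high, does not turn on the cover; below it a 16 mm stem 28 mm long, then the valve body, up to 40 mm wide. Axes of the cover: z up, x to its single lug; the valve's hose stub points along -x, 55 mm out
- valve_cover_face (a point): Centre of the underside of the valve cover: a loose aluminium disc 88 mm across, 9 mm thick, with three lugs (reaching 61 mm from the axis), with the chromed valve on top; 0.55 kg in all. 80 mm straight below the knob's centre; axes as the cover's. At the start it lies in the pan
- cover_hole0 (a point): Hole (11 mm) of the valve cover in lug 0, at the underside, 50 mm from the cover's axis; it belongs over chamber_hole0; lug 0 is the single lug, which lies along the part's own +x; lug 1 is the one of the pair at 140 degrees and lug 2 the one at 220 degrees, counted anticlockwise from +x seen from above
- cover_hole1 (a point): Hole (11 mm) of the valve cover in lug 1, at the underside, 50 mm from the cover's axis; it belongs over chamber_hole1; lug 0 is the single lug, which lies along the part's own +x; lug 1 is the one of the pair at 140 degrees and lug 2 the one at 220 degrees, counted anticlockwise from +x seen from above
- cover_hole2 (a point): Hole (11 mm) of the valve cover in lug 2, at the underside, 50 mm from the cover's axis; it belongs over chamber_hole2; lug 0 is the single lug, which lies along the part's own +x; lug 1 is the one of the pair at 140 degrees and lug 2 the one at 220 degrees, counted anticlockwise from +x seen from above
- blank_knob (a point): Centre of the black round knob of the blank cover, a loose aluminium disc of the same outline (88 mm, 9 mm thick, lugs reaching 61 mm), 0.2 kg, lying unscrewed on the chamber's seal ring. The point is on the cover's axis, 36 mm above its underside; the knob is 30 mm across and spans 26 to 45 mm above the underside, thin stem below. z points up
- pan: Round grey plastic pan, loose, 186 mm across the rim, 32 mm high, flat floor 3 mm thick and about 150 mm across. Origin: centre of its underside, on the bench. Pan and chamber stand one to the left and one to the right; the bench between them is free, 160 mm or more, enough to park a cover
- rack_post (a point): Foot of the right front post of a tall fixed shelf rack. The rack stands behind the left half of the work: it begins 20 mm nearer to the robot than this point and runs back 0.36 m and to the left 0.39 m; shelf boards start 0.45 m above the bench. Keep the wrist and forearm clear of it
- dish: Open glass dish, 89 mm across, 12 mm high, with the three screws in it; bystander. Origin: centre of its underside
- spanner: Open steel spanner, 156 mm long, 6 mm thick, lying flat; bystander. Origin: under its middle
- timer: White bench timer, 62 mm square, 16 mm high; bystander. Origin: centre of its underside

How it is judged:
By the outcome, as a careful person would: the job done as asked, in the order asked, and still so for the second after the job is handed in, while the arm keeps its last pose, push and grip.
It also fails if it takes over 72 s, if anything falls off the work surface, if the arm or the gripper's body presses on something with over 40 N, if the wrist force passes 120 N, or if a joint passes its speed limit or range.

### The arm

A 6-joint arm with a two-finger parallel gripper is mounted at the origin on a cart in front of the work surface, level with it; the furniture and walls round the work are solid. World frame = base frame: x ahead of the robot, y to its left, z up, the work surface at z = 0. Lengths are in mm, angles in rad, forces in N, time in s.
With the tool pointing down it reaches from about 350 to 775 mm from the base axis. Payload 5.5 kg.
Tool frame: the origin (TCP) lies at the very end of the fingers, on their centre line; the grasp point (between the pads) lies 19 mm behind it (robot.grip_depth is the distance from the TCP to the grasp point, in mm); z points along the fingers, y is the line along which they close (so a half turn about z gives the same grasp; the last joint's range is limited). The gripper opens to 85 mm and grips with 20 to 120 N. Pads are 22 mm wide; open, the fingers measure 114 mm over their backs; the gripper's body (76 mm by 85 mm) begins 54 mm behind the grasp point. The pads swing forward as they close: fully open they stand 13 mm farther back than shut.
Start: joints at [1.111, 0.313, 0.046, 1.304, 0, 1.431], TCP at [180.792, 545.881, 231.323] pointing down, gripper open.
Joint ranges: [-2.76, 2.76], [-0.86, 1.69], [-1.03, 1.26], [-2.2, 2.34], [-1.47, 1.5], [-3.14, 3.14]. Speed limits (rad/s): [2.57, 2.57, 3.14, 3.14, 3.14, 3.14].

### API

Orientations are given as a rotation vector (axis times angle).
In Python, from bench import robot, snapshot gives the robot as it stands.
- The arm moves only by the shell command python3 -m pendant 'ROWS' [FORCE]. ROWS is JSON, a list that holds one entry, the list of rows, each a list of 5 numbers: the shift along the tool's x, y, z in cm, then the turn about the tool's z in rad, then the finger opening in cm, from 0 to 8.54. A call has 1 to 12 rows; each row shifts and turns the commanded pose from where the row before left it, along the tool's axes as they then stand; what a row does not reach is not made up. A row lasts 1/8 s, in which the tool goes at most 62.5 mm and 10.7 degrees, less where a joint would pass 70% of its speed; a pose out of reach is approached as far as the arm can. A call is refused whole if a number of a shift passes 6.25 or a number of a turn 0.188, either way. A call with a gripper value outside its range is refused whole. The fingers move at their own pace and stop on an object; FORCE is the grip in N (left out, the last holds). Time passes only in rows, so rows that do not move let the fingers close. It gives the time, the measured TCP pose, the force, the opening and the grip force at its end, in the units of the state.
- robot.sense(): the state, without advancing time (a new reading comes with each control period).
- snapshot(name): name is "scene" or "top" or "wrist"; returns a dict with "frame" (420x560x3 uint8, blue, green, red), "range_z" (420x560 float32, mm along the optical axis (not along the pixel's ray), 0 where there is no reading), "fx", "fy", "cx", "cy" (pixels), "rvec" (rotation vector, rad) and "tvec" (3), from world to camera coordinates, as OpenCV has them; the wrist camera has in their place "tool_from_camera" (4x4, takes a point from camera to tool coordinates, whose origin is the TCP and whose axes are the flange's). Camera axes: x right, y down, z forward; pixel columns grow to the right and rows downward; lengths in mm; the calibration is good to about 2 mm. A picture is of the moment at which its call begins: read the wrist's pose just before it.
- robot.finish_job(): hands the job in; it is judged then, once.
The state is a dict: "t": time; "joint_positions": joint angles; "joint_velocities": joint speeds; "joint_torque": joint torques, N m; "tcp_pos": TCP position; "eef_rot": TCP orientation; "ft_force": force on the tool from outside, world axes, zero at the start; "moment": the same for the moment, N m; "gripper_width": opening from 0.0 (shut) to 1.0 (fully open); "finger_force": force on a finger pad.
Only numpy, scipy, OpenCV 4.12 (cv2) and the standard library are available. Lean on these libraries where they do the work, as an engineer would, in place of code of your own. Each camera call takes 0.05 s, during which the arm holds its last target. There are 200 camera calls.

## Working session

There is one attempt and no reset: what is moved stays moved. The work goes in short steps, Python scripts to look and compute and a shell command to move; the robot and the scene stay as the last step left them, time stands still between calls to the robot, and variables do not carry over. Pictures are saved under pics/ and viewed, at most 10 in all, crops included, and the job is handed in when it is done.

```bash
ls; mkdir -p pics; cat > h.py <<'E'
import numpy as np, cv2
from bench import robot, snapshot
from scipy.spatial.transform import Rotation as R
def cam(s, st=None):
    if 'rvec' in s:
        Rm=R.from_rotvec(np.ravel(s['rvec'])).as_matrix(); t=np.ravel(s['tvec'])
        return Rm.T, -Rm.T@t
    T=np.array(s['tool_from_camera']); Rt=R.from_rotvec(st['eef_rot']).as_matrix()
    return Rt@T[:3,:3], Rt@T[:3,3]+np.array(st['tcp_pos'])
def onplane(s,uv,z,st=None):
    A,o=cam(s,st); uv=np.atleast_2d(np.asarray(uv,float))
    d=np.c_[(uv[:,0]-s['cx'])/s['fx'],(uv[:,1]-s['cy'])/s['fy'],np.ones(len(uv))]@A.T
    return o+d*((z-o[2])/d[:,2])[:,None]
def cloud(s,st=None):
    A,o=cam(s,st); r=s['range_z']; v,u=np.indices(r.shape)
    d=np.stack([(u-s['cx'])/s['fx']*r,(v-s['cy'])/s['fy']*r,r],-1)
    P=d@A.T+o; P[r==0]=np.nan; return P
E
python3 - <<'E'
from h import *
import pickle
st=robot.sense(); print(st)
for n in('scene','top','wrist'):
    st=robot.sense(); s=snapshot(n); cv2.imwrite(f'pics/{n}0.png',s['frame']); pickle.dump((s,st),open(f'{n}0.pkl','wb'))
    A,o=cam(s,st); print(n,o,A[:,2],s['fx'])
E
```

```text
pics
{'t': 0.0, 'joint_positions': array([ 1.11138706e+00,  3.14022541e-01,  4.49923902e-02,  1.30361419e+00,
       -1.52767242e-05,  1.43118956e+00]), 'joint_velocities': array([ 2.13788398e-03,  5.57872675e-04, -6.71866822e-05, -4.19624239e-04,
        1.58774073e-04, -5.64579453e-04]), 'joint_torque': array([-9.04321460e-04, -4.80621743e+01,  2.98536658e+01,  1.93424028e-02,
       -3.51179724e-04,  5.36568976e-06]), 'tcp_pos': array([180.55624087, 545.37755447, 230.40177082]), 'eef_rot': array([-5.00121928e-01, -3.10099029e+00,  2.78022706e-03]), 'ft_force': array([ 0.51928554, -0.28359785, -0.16538934]), 'moment': array([-0.01112092, -0.0522801 ,  0.01211277]), 'finger_force': 0.0, 'gripper_width': 1.0000517204295334}
scene [ 128.98689092 -577.99458557  811.58631368] [ 0.42700794  0.53393004 -0.7297828 ] 429.74203454227415
top [ 396.81223704  -72.84003038 1138.5688839 ] [ 0.12838102  0.02341991 -0.99144835] 425.5112400465931
wrist [101.39172133 571.3088802  372.54497111] [ 0.30489027 -0.10355275 -0.94674112] 378.25980396425393
```

View pics/top0.png

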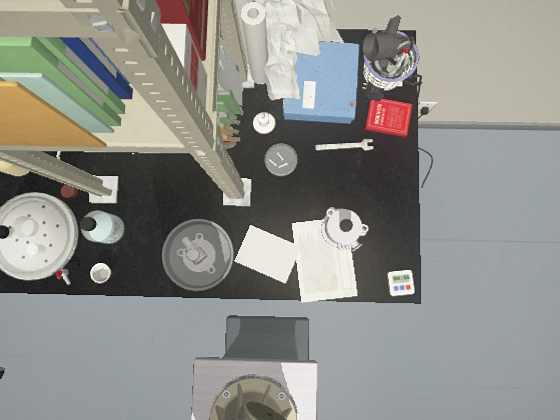

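View pics/scene0.png

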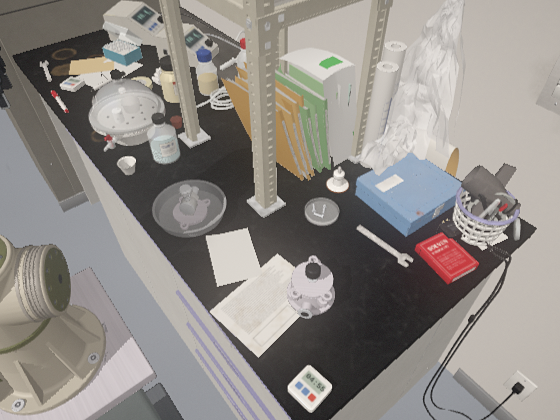

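```bash
python3 - <<'E'
from h import *
import pickle
s,st=pickle.load(open('top0.pkl','rb')); P=cloud(s)
def at(u,v,k=2): return np.nanmedian(P[v-k:v+k+1,u-k:u+k+1].reshape(-1,3),0).round(0)
for n,uv in dict(pan=(198,254),valve=(193,256),blank=(346,226),postfoot=(238,190),dish=(281,160),paper=(265,253),timer=(401,283),spl=(318,148),spr=(368,144),bookl=(310,298),bencha=(240,280)).items(): print(n,uv,at(*uv),onplane(s,[uv],0).round(0))
def comp(mask):
    n,l,stt,c=cv2.connectedComponentsWithStats(mask.astype(np.uint8)); 
    for i in range(1,n):
        if stt[i,4]>15: print(stt[i],c[i].round(1),np.nanmedian(P[l==i],0).round(1), ((np.nanmax(P[l==i],0)+np.nanmin(P[l==i],0))/2).round(1))
z=P[...,2]; roi=np.zeros(z.shape,bool); roi[205:295,160:385]=1
print('z>70'); comp(roi&(z>70)); print('z 48-68');comp(roi&(z>48)&(z<68)); print('z20-45');comp(roi&(z>25)&(z<36))
t=cv2.resize(s['frame'][190:310,150:380],None,fx=3.4,fy=3.4,interpolation=cv2.INTER_CUBIC); cv2.imwrite('pics/topc.png',t)
E
```

```text
pan (198, 254) [418. 145.  91.] [[420. 162.   0.]]
valve (193, 256) [413. 154.  94.] [[415. 175.   0.]]
blank (346, 226) [ 494. -218.  103.] [[ 504. -232.    0.]]
postfoot (238, 190) [574.  46. 114.] [[596.  61.   0.]]
dish (281, 160) [680. -55.   3.] [[682. -54.   0.]]
paper (265, 253) [427. -18.   2.] [[427. -18.   0.]]
timer (401, 283) [ 358. -372.   19.] [[ 357. -377.    0.]]
spl (318, 148) [ 715. -155.    6.] [[ 717. -155.    0.]]
spr (368, 144) [ 731. -292.    2.] [[ 731. -292.    0.]]
bookl (310, 298) [ 313. -139.    2.] [[ 312. -139.    0.]]
bencha (240, 280) [355.  46.   1.] [[354.  47.   0.]]
z>70
[339 219  14  13 135] [345.5 224.9] [ 497.  -217.1  101.7] [ 497.3 -217.8   92.7]
[186 248  14  13 145] [192.5 254.1] [417.9 155.9  93. ] [418.1 157.1  88.4]
z 48-68
[326 207  42  43 997] [343.5 226.8] [ 494.4 -215.3   63.4] [ 493.6 -224.6   58.2]
[185 244  19  20  87] [195.3 251.9] [429.4 154.7  51.5] [420.4 162.1  52.6]
z20-45
[162 219  71  72 665] [194.4 254.1] [420.  171.8  32.3] [419.2 157.7  30.5]
[350 242   6  10  19] [351.9 246.2] [ 449.7 -243.5   32. ] [ 448.1 -244.6   30.8]
```

View pics/topc.png

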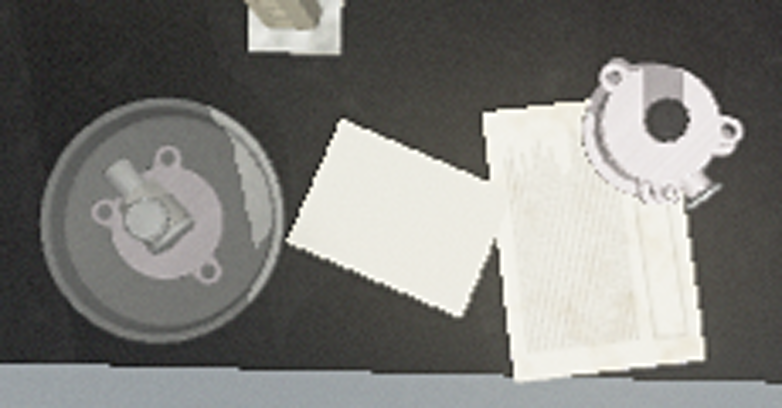

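```bash
cat >> h.py <<'E'
def go(x,y,z,yaw=None):
    """shift in tool axes (cm) from the pose now to the TCP target, and turn about tool z"""
    st=robot.sense(); Rt=R.from_rotvec(st['eef_rot']).as_matrix(); d=Rt.T@(np.array([x,y,z])-st['tcp_pos'])/10
    y0=np.degrees(np.arctan2(Rt[1,0],Rt[0,0])); j=st['joint_positions']
    print('t',round(st['t'],2),'tcp',st['tcp_pos'].round(1),'yaw',y0.round(1),'tilt',np.degrees(np.arccos(-Rt[2,2])).round(2),'j',j.round(2),'F',st['ft_force'].round(1),'w',round(st['gripper_width'],3),'ff',round(st['finger_force'],1))
    print('shift cm',d.round(2), 'turn', None if yaw is None else round(np.radians(((y0-yaw)+180)%360-180),3))
E
python3 -c "
from h import *
go(418,157,230)"
```

```text
t 0.15 tcp [180.6 545.5 230.6] yaw 161.7 tilt 0.08 j [ 1.11  0.31  0.05  1.3  -0.    1.43] F [ 0.6 -0.1 -0.1] w 1.001 ff 0.0
shift cm [-34.75 -29.41   0.09] turn None
```

```bash
python3 -m pendant '[[[-2.5,-2,0,0,8.5],[-3.5,-3,0,0,8.5],[-3.5,-3,0,0,8.5],[-3.5,-3,0,0,8.5],[-3.5,-3,0,0,8.5],[-3.5,-3,0,0,8.5],[-3.5,-3,0,0,8.5],[-3.5,-3,0,0,8.5],[-3.5,-3,0,0,8.5],[-2.5,-2,0,0,8.5],[-1.8,-1.4,0,0,8.5],[0,0,0,0,8.5]]]' 30
python3 - <<'E'
from h import *
import pickle
go(418,157,230); st=robot.sense(); s=snapshot('wrist'); pickle.dump((s,st),open('w1.pkl','wb')); cv2.imwrite('pics/w1.png',s['frame'])
P=cloud(s,st); z=P[...,2]
m=(z>86)&(z<110); print(P[m].mean(0), (P[m].max(0)+P[m].min(0))/2, m.sum()); 
E
```

```text
t: 1.65
tcp_pos: [419.2, 156.3, 231.0]
eef_rot: [-0.505, -3.1, 0.0]
ft_force: [0.0, 0.7, -0.3]
gripper_width: 0.995
finger_force: 0.0
t 1.65 tcp [419.2 156.3 231. ] yaw 161.5 tilt 0.02 j [ 0.18  0.07 -0.26  1.24  0.    0.5 ] F [ 0.   0.7 -0.3] w 0.995 ff 0.0
shift cm [0.14 0.03 0.1 ] turn None
[481.81139574 140.12268123  93.22415399] [493.49445516 207.17240253  97.96464065] 2438
```

View pics/w1.png

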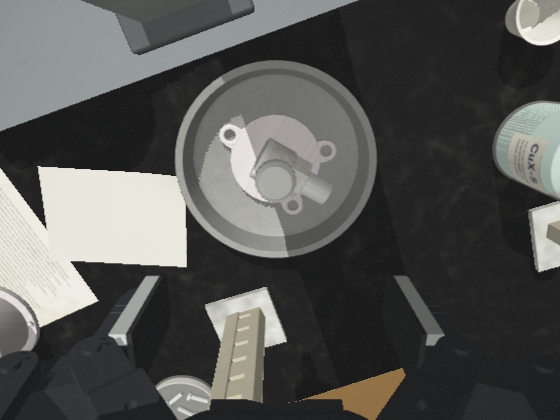

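```bash
cat >> h.py <<'E'
def circ(s,uv,z,r_mm,st=None,win=1.6,dark=None):
    """find circle of radius r_mm at height z near pixel uv -> pixel centre, world"""
    A,o=cam(s,st); c=onplane(s,[uv],z,st)[0]; rp=r_mm*s['fx']/((c-o)@A[:,2])
    k=4; h=int(rp*win+6); u,v=map(int,uv); g=cv2.cvtColor(s['frame'],cv2.COLOR_BGR2GRAY)[v-h:v+h,u-h:u+h]
    g=cv2.resize(g,None,fx=k,fy=k,interpolation=cv2.INTER_CUBIC); g=cv2.GaussianBlur(g,(0,0),3)
    C=cv2.HoughCircles(g,cv2.HOUGH_GRADIENT_ALT if 0 else cv2.HOUGH_GRADIENT,1.5,8,param1=60,param2=8,minRadius=int(rp*k*.8),maxRadius=int(rp*k*1.2))
    if C is None: return None
    C=C[0][:3]; out=[]
    for x,y,r in C:
        p=((x+.5)/k-.5+u-h,(y+.5)/k-.5+v-h); out.append((np.round(p,1),round(r/k,1),onplane(s,[p],z,st)[0].round(1)))
    return out
E
python3 - <<'E'
from h import *
import pickle
s,st=pickle.load(open('w1.pkl','rb'))
print('knob'); print(*circ(s,(275,182),92,16,st),sep='\n')
for n,uv in dict(h0=(230,133),h1=(326,150),h2=(293,205)).items(): print(n,*circ(s,uv,12,5.5,st),sep='\n')
print('pan'); print(*circ(s,(276,158),32,93,st,1.1),sep='\n')
P=cloud(s,st);z=P[...,2]; m=(z>86)&(z<96); m[:140]=0;m[215:]=0;m[:,:240]=0;m[:,320:]=0
print(m.sum(),P[m].mean(0),(P[m].max(0)+P[m].min(0))/2)
E
```

```text
knob
(array([277.8, 178.8], dtype=float32), np.float32(23.7), array([413.5, 158.8,  92. ]))
(array([274.8, 179.9], dtype=float32), np.float32(21.2), array([413.6, 156.4,  92. ]))
(array([262.8, 178.4], dtype=float32), np.float32(23.2), array([409.6, 148. ,  92. ]))
h0
(array([229.1, 134.3], dtype=float32), np.float32(5.4), array([378.1, 122. ,  12. ]))
(array([227.9, 130.2], dtype=float32), np.float32(6.5), array([374.2, 122.4,  12. ]))
(array([225.3, 132.8], dtype=float32), np.float32(6.5), array([375.7, 119.2,  12. ]))
h1
(array([325.8, 150.2], dtype=float32), np.float32(5.9), array([422. , 205.1,  12. ]))
(array([327.3, 146.1], dtype=float32), np.float32(5.7), array([418.6, 207.5,  12. ]))
(array([323.9, 146.4], dtype=float32), np.float32(6.5), array([417.9, 204.4,  12. ]))
h2
(array([292.3, 204.7], dtype=float32), np.float32(5.5), array([464.7, 157.5,  12. ]))
(array([290.1, 207.7], dtype=float32), np.float32(5.8), array([467.1, 154.4,  12. ]))
(array([288.2, 204.7], dtype=float32), np.float32(6.3), array([463.4, 153.6,  12. ]))
pan
(array([272.8, 158.6], dtype=float32), np.float32(98.2), array([409.5, 155.6,  32. ]))
(array([275.1, 161.2], dtype=float32), np.float32(101.5), array([412.5, 156.7,  32. ]))
(array([276.2, 156.7], dtype=float32), np.float32(100.5), array([408.8, 159.1,  32. ]))
1278 [414.96516865 156.36338119  90.43612061] [416.05698333 156.02050147  89.77402092]
```

```bash
python3 -c "
from h import *
go(415,156.2,65)"

```

```text
t 1.7 tcp [418.6 157.  231. ] yaw 161.6 tilt 0.05 j [ 0.18  0.07 -0.26  1.24  0.    0.5 ] F [-0.1  0.5 -0.2] w 0.997 ff 0.0
shift cm [ 0.31 -0.19 16.6 ] turn None
```

```bash
python3 -m pendant '[[[0.3,-0.1,2,0,7],[0,0,3,0,6],[0,0,3,0,6],[0,0,3,0,6],[0,0,2.5,0,6],[0,0,2,0,6],[0,0,1,0,6],[0,0,0,0,6]]]' 30; python3 -m pendant '[[[0,0,0,0,0],[0,0,0,0,0],[0,0,0,0,0],[0,0,0,0,0],[0,0,0,0,0],[0,0,0,0,0],[0,0,0,0,0],[0,0,0,0,0]]]' 60
python3 -c "
from h import *
go(415,156.2,65)"

```

```text
t: 2.7
tcp_pos: [414.7, 157.8, 66.0]
eef_rot: [-0.498, -3.101, 0.0]
ft_force: [-0.3, 0.0, -0.9]
gripper_width: 0.706
finger_force: 0.0
t: 3.7
tcp_pos: [416.2, 157.3, 67.2]
eef_rot: [0.501, 3.1, 0.001]
ft_force: [-1.8, -2.3, 5.7]
gripper_width: 0.354
finger_force: 59.1
t 3.7 tcp [416.2 157.3  67.2] yaw 161.7 tilt 0.09 j [ 0.18  0.19 -0.55  0.83 -0.    0.5 ] F [-1.8 -2.3  5.7] w 0.354 ff 59.1
shift cm [ 0.08 -0.14  0.22] turn None
```

```bash
python3 -m pendant '[[[0,0,-0.5,0,0],[0,0,-1,0,0],[0,0,-2,0,0],[0,0,-2.5,0,0],[0,0,-2.5,0,0],[0,0,-2,0,0],[0,0,-1,0,0],[0,0,0,0,0]]]'
python3 - <<'E'
from h import *
import pickle
s,st=pickle.load(open('w1.pkl','rb')); P=cloud(s,st); z=P[...,2]; g=s['frame'].mean(2)
for n,(a,b,c,d) in dict(paper=(180,260,60,180),above=(120,160,60,160),below=(275,300,110,190)).items():
    q=z[a:b,c:d]; print(n,np.nanmedian(q).round(2),np.nanstd(q).round(2),g[a:b,c:d].mean())
s,st=pickle.load(open('top0.pkl','rb')); P=cloud(s); z=P[...,2]
for n,(a,b,c,d) in dict(book=(240,285,305,340),paper=(240,265,255,285),right=(240,265,365,385),left=(265,290,238,250),up=(200,215,265,285)).items(): print(n,np.nanmedian(z[a:b,c:d]).round(2))
print(onplane(s,[(292,223),(251,225),(299,245),(223,206),(251,206),(251,180)],0).round(0))
go(562,-50,0)
E
```

```text
t: 4.7
tcp_pos: [415.8, 157.5, 181.7]
eef_rot: [0.5, 3.101, 0.001]
ft_force: [0.2, -0.1, -5.1]
gripper_width: 0.353
finger_force: 60.1
paper 0.21 1.27 228.931875
above -0.51 0.75 28.812833333333334
below 0.06 125.49 58.911
book 2.24
paper 2.32
right 1.48
left 1.75
up 1.5
[[ 509.  -88.    0.]
 [ 501.   22.    0.]
 [ 450. -108.    0.]
 [ 551.  100.    0.]
 [ 553.   24.    0.]
 [ 624.   26.    0.]]
t 4.7 tcp [415.8 157.5 181.7] yaw 161.7 tilt 0.06 j [ 0.18  0.08 -0.36  1.12  0.    0.5 ] F [ 0.2 -0.1 -5.1] w 0.353 ff 60.1
shift cm [-20.38 -15.11  18.18] turn None
```

```bash
python3 -m pendant '[[[-1,-0.9,0,0,0],[-2,-1.8,0,0,0],[-2.4,-2.2,0,0,0],[-2.5,-2.3,0,0,0],[-2.5,-2.3,0,0,0],[-2.4,-2.2,0,0,0],[-2,-1.8,0,0,0],[-1.2,-1.1,0,0,0],[-0.6,-0.6,0,0,0],[0,0,0,0,0]]]'
python3 -m pendant '[[[0,0,0,-0.08,0],[0,0,0,-0.14,0],[0,0,0,-0.14,0],[0,0,0,-0.14,0],[0,0,0,-0.14,0],[0,0,0,-0.14,0],[0,0,0,-0.14,0],[0,0,0,-0.14,0],[0,0,0,-0.14,0],[0,0,0,-0.14,0],[0,0,0,-0.14,0],[0,0,0,-0.06,0]]]'
python3 -m pendant '[[[0,0,0,0,0],[0,0,0,0,0]]]'
python3 - <<'E'
from h import *
import pickle
go(528,-42,67)
st=robot.sense(); s=snapshot('wrist'); pickle.dump((s,st),open('w2.pkl','wb')); cv2.imwrite('pics/w2.png',s['frame'])
E
```

```text
t: 5.95
tcp_pos: [525.1, -39.2, 180.9]
eef_rot: [-0.501, -3.1, -0.001]
ft_force: [0.1, -0.1, -4.8]
gripper_width: 0.35
finger_force: 60.1
t: 7.45
tcp_pos: [524.7, -37.9, 181.4]
eef_rot: [-1.805, 2.571, 0.001]
ft_force: [-0.0, -0.3, -5.5]
gripper_width: 0.35
finger_force: 60.2
t: 7.7
tcp_pos: [525.1, -38.5, 181.4]
eef_rot: [-1.8, 2.575, 0.0]
ft_force: [0.4, 0.3, -5.6]
gripper_width: 0.354
finger_force: 60.2
t 7.7 tcp [525.1 -38.5 181.4] yaw -110.1 tilt 0.01 j [-0.23  0.24 -0.18  1.15  0.   -1.45] F [ 0.4  0.3 -5.6] w 0.354 ff 60.2
shift cm [ 0.23 -0.39 11.44] turn None
```

View pics/w2.png

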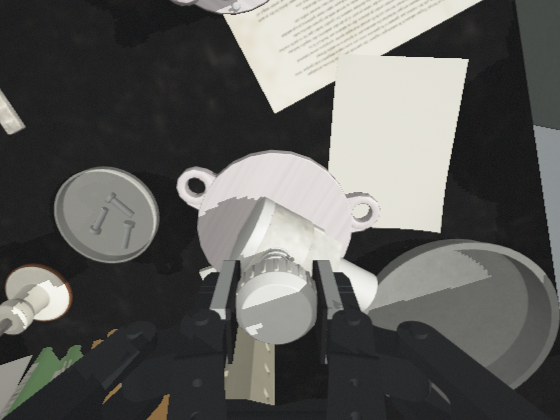

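```bash
python3 -m pendant '[[[0,0,1,0,0],[0,0,2,0,0],[0,0,2.5,0,0],[0,0,2.5,0,0],[0,0,2,0,0],[0,0,0.9,0,0],[0,0,0.4,0,0],[0,0,0.2,0,0],[0,0,0,0,0],[0,0,0,0,0]]]'
```

```text
t: 9.0
tcp_pos: [525.8, -39.2, 66.9]
eef_rot: [-1.8, 2.574, -0.001]
ft_force: [-0.7, 0.5, -5.3]
gripper_width: 0.354
finger_force: 60.0
```

```bash
python3 -m pendant '[[[0,0,0.1,0,0],[0,0,0.1,0,0],[0,0,0,0,0],[0,0,0,0,0]]]'
```

```text
t: 9.5
tcp_pos: [525.7, -39.2, 64.7]
eef_rot: [-1.8, 2.574, -0.001]
ft_force: [-0.0, -2.0, -1.1]
gripper_width: 0.351
finger_force: 60.5
```

```bash
python3 -m pendant '[[[0,0,0.06,0,0],[0,0,0,0,0],[0,0,0,0,4.5],[0,0,0,0,6],[0,0,0,0,6],[0,0,0,0,6]]]'; python3 -m pendant '[[[0,0,-1,0,6],[0,0,-2,0,6],[0,0,-3,0,6],[0,0,-3,0,6],[0,0,-3,0,6],[0,0,-2,0,6],[0,0,-1,0,8.5],[0,0,0,0,8.5]]]'
python3 -c "
from h import *
go(497,-217,230,161)"
```

```text
t: 10.25
tcp_pos: [525.3, -39.0, 63.6]
eef_rot: [1.8, -2.575, -0.0]
ft_force: [-0.1, 0.9, 0.1]
gripper_width: 0.702
finger_force: 0.0
t: 11.25
tcp_pos: [525.7, -39.2, 214.4]
eef_rot: [-1.799, 2.574, -0.002]
ft_force: [-0.3, -0.2, -0.1]
gripper_width: 0.995
finger_force: 0.0
t 11.25 tcp [525.7 -39.2 214.4] yaw -110.1 tilt 0.08 j [-0.23  0.23 -0.11  1.23  0.   -1.45] F [-0.3 -0.2 -0.1] w 0.995 ff 0.0
shift cm [17.69 -3.41 -1.56] turn 1.552
```

```bash
python3 -m pendant '[[[1.5,-0.3,-0.5,0,8.5],[3,-0.6,-0.5,0,8.5],[4,-0.8,-0.5,0,8.5],[4,-0.8,0,0,8.5],[3,-0.5,0,0,8.5],[1.5,-0.3,0,0,8.5],[0.7,-0.1,0,0,8.5],[0,0,0,0,8.5]]]'
python3 - <<'E'
from h import *
import pickle
go(497,-217,230)
st=robot.sense(); s=snapshot('wrist'); pickle.dump((s,st),open('w3.pkl','wb')); cv2.imwrite('pics/w3.png',s['frame'])
P=cloud(s,st); z=P[...,2]; m=(z>91)&(z<104)&(abs(P[...,0]-497)<40)&(abs(P[...,1]+217)<40)
print(m.sum(),P[m].mean(0),(P[m].max(0)+P[m].min(0))/2); v,u=np.nonzero(m); print(u.mean(),v.mean(),onplane(s,[(u.mean(),v.mean())],98.5,st))
E
```

```text
t: 12.25
tcp_pos: [496.4, -216.8, 228.4]
eef_rot: [-1.8, 2.575, 0.001]
ft_force: [1.4, 1.0, 0.0]
gripper_width: 0.997
finger_force: 0.0
t 12.25 tcp [ 496.4 -216.8  228.4] yaw -110.1 tilt 0.04 j [-0.56  0.25 -0.05  1.27  0.   -1.78] F [1.4 1.  0. ] w 0.997 ff 0.0
shift cm [-0.   -0.07 -0.16] turn None
1315 [ 495.73191864 -221.91407764   99.72282685] [ 496.35173119 -220.57177729   97.12188315]
273.97794676806086 184.47376425855512 [[ 495.8421332  -221.63031302   98.5       ]]
```

View pics/w3.png

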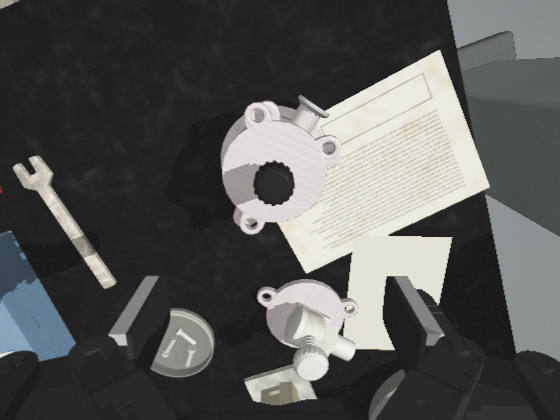

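```bash
python3 - <<'E'
from h import *
import pickle
s,st=pickle.load(open('w3.pkl','rb'))
for uv in [(257,115),(329,149),(250,223)]: print(*circ(s,uv,62.5,5.5,st),sep='\n')
go(496,-219.5,71)
E
```

```text
(array([256.3, 114.7], dtype=float32), np.float32(7.2), array([ 492.8, -271. ,   62.5]))
(array([252.9, 111.3], dtype=float32), np.float32(7.6), array([ 494.4, -274.4,   62.5]))
(array([258.2, 115.8], dtype=float32), np.float32(5.8), array([ 491.7, -269.7,   62.5]))
(array([328.6, 147.4], dtype=float32), np.float32(6.8), array([ 446.6, -226.1,   62.5]))
(array([329.3, 143.7], dtype=float32), np.float32(7.8), array([ 445.1, -228.8,   62.5]))
(array([328.6, 141.8], dtype=float32), np.float32(7.8), array([ 445.2, -230.5,   62.5]))
(array([250.7, 223.7], dtype=float32), np.float32(6.1), array([ 531.1, -185.3,   62.5]))
(array([246.9, 225.2], dtype=float32), np.float32(7.3), array([ 534.7, -185.1,   62.5]))
(array([253.7, 226.3], dtype=float32), np.float32(6.9), array([ 529.6, -182.1,   62.5]))
t 12.3 tcp [ 496.5 -216.4  228.5] yaw -110.1 tilt 0.04 j [-0.56  0.25 -0.05  1.27  0.   -1.78] F [-0.3 -0.  -0.4] w 0.993 ff 0.0
shift cm [ 0.31 -0.07 15.75] turn None
```

```bash
python3 -m pendant '[[[0.4,-0.05,2,0,8],[0,0,3,0,6],[0,0,3,0,6],[0,0,3,0,6],[0,0,2.2,0,6],[0,0,1.5,0,6],[0,0,0.8,0,6],[0,0,0.1,0,6],[0,0,0,0,6]]]' 30; python3 -m pendant '[[[0,0,0,0,0],[0,0,0,0,0],[0,0,0,0,0],[0,0,0,0,0],[0,0,0,0,0],[0,0,0,0,0],[0,0,0,0,0],[0,0,0,0,0]]]' 50
```

```text
t: 13.42
tcp_pos: [496.1, -221.2, 73.4]
eef_rot: [-1.8, 2.574, -0.002]
ft_force: [-0.4, -0.4, -0.7]
gripper_width: 0.702
finger_force: 0.0
t: 14.42
tcp_pos: [496.0, -221.2, 73.5]
eef_rot: [-1.8, 2.574, -0.002]
ft_force: [-1.8, 0.8, 5.4]
gripper_width: 0.331
finger_force: 49.3
```

```bash
python3 -m pendant '[[[0,0,-0.4,0,0],[0,0,-0.8,0,0],[0,0,-1.5,0,0],[0,0,-2.5,0,0],[0,0,-3,0,0],[0,0,-2.5,0,0],[0,0,-1.5,0,0],[0,0,-0.8,0,0],[0,0,0,0,0]]]'; python3 -c "
from h import *
go(411,157,200)"
```

```text
t: 15.55
tcp_pos: [495.7, -221.0, 202.8]
eef_rot: [-1.8, 2.575, -0.0]
ft_force: [0.6, -0.2, -2.4]
gripper_width: 0.331
finger_force: 49.5
t 15.55 tcp [ 495.7 -221.   202.8] yaw -110.1 tilt 0.02 j [-0.57  0.26 -0.1   1.21  0.   -1.79] F [ 0.6 -0.2 -2.4] w 0.331 ff 49.5
shift cm [-32.59  20.93   0.28] turn None
```

```bash
python3 -m pendant '[[[-1.4,0.9,0,0,0],[-2.5,1.6,0,0,0],[-3.4,2.2,0,0,0],[-3.8,2.4,0,0,0],[-3.8,2.4,0,0,0],[-3.8,2.4,0,0,0],[-3.8,2.4,0,0,0],[-3.8,2.4,0,0,0],[-3,2,0,0,0],[-2,1.3,0,0,0],[-1.2,0.9,0,0,0],[0,0,0,0,0]]]'
python3 - <<'E'
from h import *
import pickle
go(411,157,200)
for n in ('top','wrist'):
    st=robot.sense(); s=snapshot(n); pickle.dump((s,st),open(n+'4.pkl','wb')); cv2.imwrite(f'pics/{n}4.png',s['frame'])
# chamber crop, and the pan rim before the arm came (top0): ellipse on the rim plane
s,_=pickle.load(open('top4.pkl','rb')); cv2.imwrite('pics/ch4.png',cv2.resize(s['frame'][190:290,280:420],None,fx=5,fy=5,interpolation=cv2.INTER_CUBIC))
s0,_=pickle.load(open('top0.pkl','rb')); g=cv2.cvtColor(s0['frame'],cv2.COLOR_BGR2GRAY)
m=np.zeros_like(g); m[212:296,155:240]=(g[212:296,155:240]>55)*255
m=cv2.morphologyEx(m,cv2.MORPH_OPEN,np.ones((3,3)))
c=max(cv2.findContours(m,0,2)[0],key=cv2.contourArea)[:,0,:]; W=onplane(s0,c,32)[:,:2].astype(np.float32)
print(cv2.minEnclosingCircle(W), W.min(0),W.max(0))
E
```

```text
t: 17.05
tcp_pos: [410.0, 156.7, 202.3]
eef_rot: [1.802, -2.572, -0.001]
ft_force: [-0.1, 0.2, -2.1]
gripper_width: 0.335
finger_force: 49.6
t 17.05 tcp [410.  156.7 202.3] yaw -110.0 tilt 0.06 j [ 0.18  0.06 -0.33  1.17 -0.   -1.04] F [-0.1  0.2 -2.1] w 0.335 ff 49.6
shift cm [-0.06 -0.09  0.23] turn None
((431.095947265625, 127.70398712158203), 125.86181640625) [324.70428   45.647366] [531.743   250.05307]
```

View pics/ch4.png

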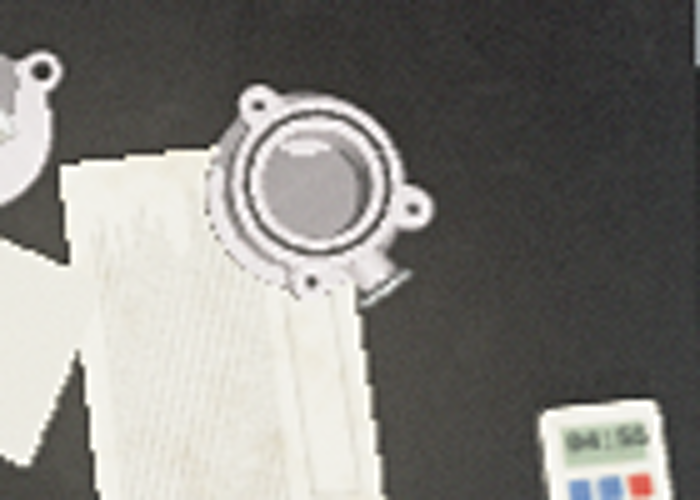

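View pics/wrist4.png

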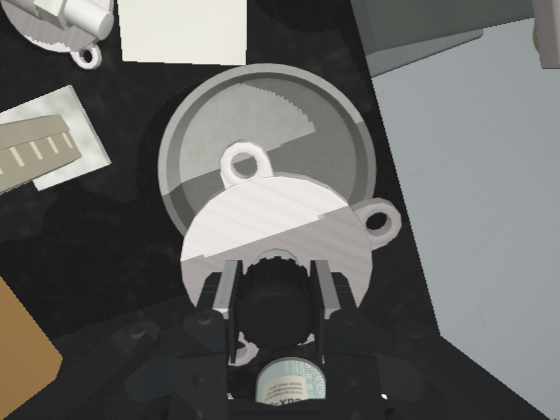

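```bash
python3 - <<'E'
from h import *
import pickle
s,st=pickle.load(open('wrist4.pkl','rb')); print(onplane(s,[(159,163),(376,163),(267,64),(267.5,163)],32,st).round(1))
w=onplane(s,[(159,163),(376,163),(267,64)],32,st)
(a,b),(c,d),(e,f)=w[:,:2]; M=np.array([[a-c,b-d],[a-e,b-f]])*2; print(np.linalg.solve(M,[a*a+b*b-c*c-d*d,a*a+b*b-e*e-f*f]))
s,_=pickle.load(open('top0.pkl','rb')); w=onplane(s,[(161.8,254.5),(233.5,254.5),(197.6,218.5),(197.6,290.9)],32).round(1); print(w, w.mean(0))
s,_=pickle.load(open('top4.pkl','rb'))
# chamber holes & bore in top view
for n,p in dict(h0=(257,104),hb=(413,208),hc=(311,281)).items():
    q=(280+(p[0]+.5)/5-.5,190+(p[1]+.5)/5-.5); print(n,onplane(s,[q],52).round(1))
E
```

```text
[[498.6 111.2  32. ]
 [326.8 173.9  32. ]
 [385.7  68.9  32. ]
 [412.7 142.6  32. ]]
[417.52488358 155.80645596]
[[416.1 249.4  32. ]
 [420.5  62.5  32. ]
 [512.2 160.4  32. ]
 [325.3 151.5  32. ]] [418.525 155.95   32.   ]
h0 [[ 538.5 -186.7   52. ]]
hb [[ 486.7 -266.4   52. ]]
hc [[ 448.4 -214.7   52. ]]
```

```bash
python3 -m pendant '[[[-0.2,-0.8,1,0,0],[0,0,2.5,0,0],[0,0,3.5,0,0],[0,0,3.5,0,0],[0,0,3,0,0],[0,0,2,0,0],[0,0,1,0,0],[0,0,0.7,0,0],[0,0,0.3,0,0],[0,0,0.2,0,0],[0,0,0,0,0],[0,0,0,0,0]]]'
```

```text
t: 18.65
tcp_pos: [419.4, 155.4, 26.1]
eef_rot: [-1.8, 2.574, -0.0]
ft_force: [0.0, 0.5, -1.6]
gripper_width: 0.331
finger_force: 49.6
```

```bash
python3 -m pendant '[[[0,0,0.12,0,0],[0,0,0.1,0,0],[0,0,0.06,0,0],[0,0,0,0,0],[0,0,0,0,0]]]'
```

```text
t: 19.27
tcp_pos: [419.1, 155.2, 22.9]
eef_rot: [-1.8, 2.575, 0.0]
ft_force: [-0.1, 0.7, -0.5]
gripper_width: 0.33
finger_force: 49.7
```

```bash
python3 -m pendant '[[[0,0,0.06,0,0],[0,0,0,0,0],[0,0,0,0,4],[0,0,0,0,5.5],[0,0,0,0,5.5],[0,0,0,0,5.5]]]'; python3 -m pendant '[[[0,0,-1,0,5.5],[0,0,-2,0,5.5],[0,0,-3.5,0,5.5],[0,0,-4.5,0,5.5],[0,0,-4.5,0,5.5],[0,0,-3.5,0,6],[0,0,-1.5,0,8],[0,0,0,0,8.5]]]'
python3 -c "
from h import *
go(526,-39,225,129)"
```

```text
t: 20.02
tcp_pos: [419.2, 155.2, 22.2]
eef_rot: [-1.8, 2.575, 0.0]
ft_force: [-0.2, -0.8, 0.5]
gripper_width: 0.641
finger_force: 0.0
t: 21.02
tcp_pos: [419.6, 155.3, 227.9]
eef_rot: [-1.799, 2.573, -0.001]
ft_force: [-0.8, -0.3, -0.4]
gripper_width: 1.0
finger_force: 0.0
t 21.02 tcp [419.6 155.3 227.9] yaw -110.1 tilt 0.11 j [ 0.17  0.07 -0.27  1.23  0.   -1.05] F [-0.8 -0.3 -0.4] w 1.0 ff 0.0
shift cm [ 14.59 -16.67   0.3 ] turn 2.11
```

```bash
python3 -m pendant '[[[1.4,-0.9,0,0,8.5],[2.6,-1.6,0,0,8.5],[3.6,-2.2,0,0,8.5],[3.8,-2.3,0,0,8.5],[3.8,-2.3,0,0,8.5],[3.8,-2.3,0,0,8.5],[3.8,-2.3,1,0,8.5],[3.6,-2.2,1.5,0,8.5],[3,-1.9,1.7,0,8.5],[2,-1.2,1.5,0,8.5],[1.2,-0.7,1,0,8.5],[0,0,0,0,8.5]]]'
python3 - <<'E'
from h import *
import pickle
go(496,-220,160)
st=robot.sense(); s=snapshot('wrist'); pickle.dump((s,st),open('w5.pkl','wb')); cv2.imwrite('pics/w5.png',s['frame'])
E
```

```text
t: 22.52
tcp_pos: [493.4, -219.0, 158.9]
eef_rot: [1.799, -2.575, -0.004]
ft_force: [-0.7, 0.3, 0.9]
gripper_width: 0.995
finger_force: 0.0
t 22.52 tcp [ 493.4 -219.   158.9] yaw -110.1 tilt 0.16 j [-0.57  0.28 -0.18  1.11  0.   -1.79] F [-0.7  0.3  0.9] w 0.995 ff 0.0
shift cm [ 0.   -0.28 -0.11] turn None
```

View pics/w5.png

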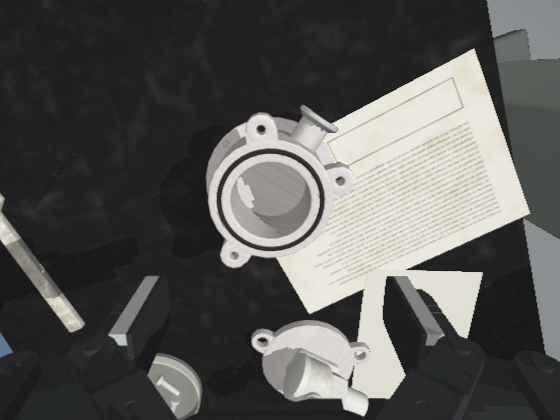

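```bash
cat >> h.py <<'E'
def darkc(s,uv,r,z,st=None,k=6):
    """centroid of the dark hole nearest pixel uv, inside a bright lug"""
    u,v=map(int,uv); g=cv2.cvtColor(s['frame'],cv2.COLOR_BGR2GRAY)[v-r:v+r+1,u-r:u+r+1]
    g=cv2.resize(g,None,fx=k,fy=k,interpolation=cv2.INTER_CUBIC); t,m=cv2.threshold(g,0,255,cv2.THRESH_BINARY_INV+cv2.THRESH_OTSU)
    n,l,a,c=cv2.connectedComponentsWithStats(m); h=(r+.5)*k
    i=1+np.argmin(np.hypot(*(c[1:]-h).T)+1e3*(a[1:,4]<3*k*k)); p=(c[i]+.5)/k-.5+[u-r,v-r]
    return p.round(2), round(a[i,4]/k/k,1), onplane(s,[p],z,st)[0]
def pose(H):
    H=np.array(H)[:,:2]; M=np.array([[50*np.cos(a),50*np.sin(a)] for a in np.radians([0,140,220])][:len(H)])
    T,_=cv2.estimateAffinePartial2D(M,H) if 0 else (None,0)
    c=H.mean(0); m=M.mean(0); C=((H-c)[:,0]+1j*(H-c)[:,1])@np.conj((M-m)[:,0]+1j*(M-m)[:,1]); a=np.angle(C)
    Rm=np.array([[np.cos(a),-np.sin(a)],[np.sin(a),np.cos(a)]]); t=c-Rm@m
    return t, np.degrees(a), np.linalg.norm(M@Rm.T+t-H,axis=1)
E
python3 - <<'E'
from h import *
import pickle
for i in range(3):
    if i: st=robot.sense(); s=snapshot('wrist'); pickle.dump((s,st),open(f'w5{i}.pkl','wb'))
    else: s,st=pickle.load(open('w5.pkl','rb'))
    H=[]
    for uv in [(234,255),(341,181),(261,128)]:
        p,a,w=darkc(s,uv,7,52,st); H.append(w); print(p,a,w.round(1),end=' ')
    print('\n',st['tcp_pos'].round(1),pose(H)[:2],pose(H[0:1]+[H[2],H[1]])[1:], pose(H)[2].round(1))
go(496,-220,160)
E
```

```text
[234.11 254.98] 52.0 [ 536.1 -189.8   52. ] [340.03 180.42] 66.7 [ 447.  -217.1   52. ] [260.77 129.04] 63.3 [ 485.3 -268.3   52. ] 
 [ 493.4 -219.   158.9] (array([ 496.55398953, -219.72174886]), np.float64(37.0445993764297)) (np.float64(37.25046779357702), array([ 0.4158946 , 64.03728649, 64.18538156])) [0.4 0.3 0.2]
[234.44 253.68] 52.2 [ 536.1 -189.9   52. ] [340.15 179.35] 66.9 [ 447.  -217.2   52. ] [261.16 128.01] 62.6 [ 485.4 -268.3   52. ] 
 [ 493.7 -218.6  159.8] (array([ 496.55133142, -219.7886169 ]), np.float64(37.050412666848615)) (np.float64(37.24373843085344), array([ 0.42769097, 64.02829374, 64.16736928])) [0.4 0.4 0.2]
[234.98 252.81] 52.8 [ 536. -190.   52.] [340.65 178.81] 64.1 [ 446.9 -217.2   52. ] [261.78 127.37] 61.7 [ 485.3 -268.4   52. ] 
 [ 493.9 -218.4  160.4] (array([ 496.44131198, -219.82808206]), np.float64(37.01291755764825)) (np.float64(37.19989714930724), array([ 0.46715516, 64.07391379, 64.20852686])) [0.5 0.3 0.2]
t 22.68 tcp [ 494.2 -218.4  160.8] yaw -110.0 tilt 0.03 j [-0.56  0.28 -0.18  1.11  0.   -1.79] F [0.  0.4 0.3] w 0.996 ff 0.0
shift cm [ 0.09 -0.23  0.08] turn None
```

```bash
python3 -m pendant '[[[-0.8,0.1,-1,0,8.5],[-2,0.4,-2,0,8.5],[-3,0.5,-1.5,0,8.5],[-3.6,0.7,-0.5,0,8.5],[-3.5,0.6,0,0,8.5],[-2.6,0.5,0,0,8.5],[-1.6,0.3,0,0,8.5],[-0.9,0,0,0,8.5],[0,0,0,0,8.5]]]'
python3 -m pendant '[[[0,0,0,0.08,8.5],[0,0,0,0.14,8.5],[0,0,0,0.14,8.5],[0,0,0,0.14,8.5],[0,0,0,0.14,8.5],[0,0,0,0.14,8.5],[0,0,0,0.14,8.5],[0,0,0,0.14,8.5],[0,0,0,0.14,8.5],[0,0,0,0.14,8.5],[0,0,0,0.12,8.5],[0,0,0,0.05,8.5]]]'
python3 -m pendant '[[[0,0,0,0,8.5],[0,0,0,0,8.5],[0,0,0,0,8.5]]]'
python3 - <<'E'
from h import *
import pickle
go(526,-39,200)
st=robot.sense(); s=snapshot('wrist'); pickle.dump((s,st),open('w6.pkl','wb'))
# predicted hole pixels
A,o=cam(s,st); a=np.radians(-49.5)
H=[]
for b in (0,140,220):
    q=np.array([525.5+50*np.cos(a+np.radians(b)),-39+50*np.sin(a+np.radians(b)),9.])
    d=A.T@(q-o); uv=(s['fx']*d[0]/d[2]+s['cx'],s['fy']*d[1]/d[2]+s['cy'])
    p,ar,w=darkc(s,uv,11,9,st); H.append(w); print(np.round(uv,1),p,ar,w.round(1))
print(pose(H))
E
```

```text
t: 23.8
tcp_pos: [527.0, -39.4, 210.5]
eef_rot: [-1.801, 2.574, -0.001]
ft_force: [0.7, 0.2, 0.3]
gripper_width: 0.997
finger_force: 0.0
t: 25.3
tcp_pos: [526.7, -40.7, 210.2]
eef_rot: [-0.46, -3.108, 0.0]
ft_force: [-0.1, -0.4, -0.1]
gripper_width: 0.999
finger_force: 0.0
t: 25.68
tcp_pos: [526.8, -39.9, 210.3]
eef_rot: [0.453, 3.109, 0.0]
ft_force: [0.1, 1.1, 0.1]
gripper_width: 0.995
finger_force: 0.0
t 25.68 tcp [526.8 -39.9 210.3] yaw 163.4 tilt 0.0 j [-0.23  0.23 -0.12  1.22  0.    0.06] F [0.1 1.1 0.1] w 0.995 ff 0.0
shift cm [0.1  0.06 1.03] turn None
[249.2 208.5] [248.97 207.57] 75.3 [557.  -76.9   9. ]
[329.6 150.3] [328.26 150.26] 96.9 [524.7   9.9   9. ]
[270.5 111.3] [269.68 115.09] 39.0 [479.1 -32.4   9. ]
(array([526.0557467 , -39.86556196]), np.float64(-49.19623349336462), array([1.89586269, 0.73455736, 2.47146561]))
```

```bash
python3 -m pendant '[[[0.1,0,2,0,7],[0,0,3,0,6],[0,0,3,0,6],[0,0,3,0,6],[0,0,2,0,6],[0,0,1,0,6],[0,0,0.5,0,6],[0,0,0,0,6]]]' 30; python3 -m pendant '[[[0,0,0,0,0],[0,0,0,0,0],[0,0,0,0,0],[0,0,0,0,0],[0,0,0,0,0],[0,0,0,0,0],[0,0,0,0,0],[0,0,0,0,0]]]' 60
```

```text
t: 26.72
tcp_pos: [526.1, -39.4, 65.6]
eef_rot: [0.453, 3.108, 0.0]
ft_force: [0.7, 1.1, -0.2]
gripper_width: 0.704
finger_force: 0.0
t: 27.72
tcp_pos: [526.6, -39.2, 66.2]
eef_rot: [0.453, 3.107, 0.001]
ft_force: [-0.0, 3.6, 6.2]
gripper_width: 0.352
finger_force: 58.9
```

```bash
python3 -m pendant '[[[0,0,-0.3,0,0],[0,0,-0.8,0,0],[0,0,-1.5,0,0],[0,0,-2.5,0,0],[0,0,-3,0,0],[0,0,-2.5,0,0],[0,0,-1.4,0,0],[0,0,-0.8,0,0],[0,0,0,0,0]]]'
python3 -m pendant '[[[0,0,0,-0.08,0],[0,0,0,-0.14,0],[0,0,0,-0.14,0],[0,0,0,-0.14,0],[0,0,0,-0.14,0],[0,0,0,-0.14,0],[0,0,0,-0.14,0],[0,0,0,-0.14,0],[0,0,0,-0.14,0],[0,0,0,-0.14,0],[0,0,0,-0.12,0],[0,0,0,-0.05,0]]]'
python3 -m pendant '[[[0,0,0,0,0],[0,0,0,0,0],[0,0,0,0,0]]]'
python3 - <<'E'
from h import *
import pickle
go(496.5,-219.8,200)
st=robot.sense(); s=snapshot('wrist'); pickle.dump((s,st),open('w7.pkl','wb')); g=s['frame']
A,o=cam(s,st); H=[]; z=st['tcp_pos'][2]-64.2+9; print('plane',z)
for b in (0,140,220):
    a=np.radians(37.05+b); q=np.array([*(st['tcp_pos'][:2]+50*np.array([np.cos(a),np.sin(a)])),z])
    d=A.T@(q-o); uv=(s['fx']*d[0]/d[2]+s['cx'],s['fy']*d[1]/d[2]+s['cy']); print(b,np.round(uv,1))
    try: p,ar,w=darkc(s,uv,15,z,st); H.append(w); print(p,ar,w.round(1), 'dark',g[int(p[1]),int(p[0])])
    except Exception as e: print(e)
E
```

```text
t: 28.85
tcp_pos: [525.8, -39.4, 193.3]
eef_rot: [0.454, 3.109, 0.0]
ft_force: [-0.6, 0.6, -4.9]
gripper_width: 0.35
finger_force: 60.0
t: 30.35
tcp_pos: [525.0, -39.2, 191.9]
eef_rot: [1.802, -2.572, -0.003]
ft_force: [0.3, 1.0, -5.3]
gripper_width: 0.351
finger_force: 59.9
t: 30.72
tcp_pos: [525.7, -39.3, 193.0]
eef_rot: [1.799, -2.575, -0.001]
ft_force: [-0.8, 0.5, -5.1]
gripper_width: 0.353
finger_force: 59.9
t 30.73 tcp [525.7 -39.3 193. ] yaw -110.1 tilt 0.03 j [-0.23  0.24 -0.15  1.18  0.   -1.45] F [-0.8  0.5 -5.1] w 0.353 ff 59.9
shift cm [17.95 -3.47 -0.7 ] turn None
plane 137.82724486544885
0 [230.5 294.1]
[231.97 295.45] 267.2 [565.1  -8.  137.8] dark [39 36 38]
140 [362.  204.8]
[365.79 205.39] 110.0 [473.9 -35.7 137.8] dark [177 191 193]
220 [263.6 141.9]
[265.59 138.91] 300.7 [512.9 -89.1 137.8] dark [38 36 36]
```

```bash
python3 -m pendant '[[[0.8,-0.1,0,0,0],[1.8,-0.3,0,0,0],[2.6,-0.5,0,0,0],[3.2,-0.6,0,0,0],[3.2,-0.6,0,0,0],[2.6,-0.5,0,0,0],[1.8,-0.4,0,0,0],[1.2,-0.3,0,0,0],[0.7,-0.2,0,0,0],[0,0,0,0,0],[0,0,0,0,0]]]'
python3 - <<'E'
from h import *
import pickle
go(496.5,-219.8,133)
st=robot.sense(); s=snapshot('wrist'); pickle.dump((s,st),open('w8.pkl','wb')); g=s['frame']
P=cloud(s,st); z=P[...,2]; tz=st['tcp_pos'][2]
h,e=np.histogram(z[100:330,180:380],bins=np.arange(20,200,2)); i=np.argsort(h)[-6:]; print([(e[k],h[k]) for k in i])
A,o=cam(s,st); zp=tz-66.2+9; crops=[]
for b in (0,140,220):
    a=np.radians(37.05+b); q=np.array([*(st['tcp_pos'][:2]+50*np.array([np.cos(a),np.sin(a)])),zp])
    d=A.T@(q-o); uv=(s['fx']*d[0]/d[2]+s['cx'],s['fy']*d[1]/d[2]+s['cy']); print(b,np.round(uv,1),*circ(s,uv,zp,5.5,st),sep='\n')
    u,v=map(int,uv); crops.append(cv2.resize(g[v-24:v+24,u-24:u+24],(260,260),interpolation=cv2.INTER_CUBIC))
    q=z[v-24:v+24,u-24:u+24]; q=q[(q>100)]; print('lug z',np.nanmedian(q))
cv2.imwrite('pics/holes8.png',np.hstack(crops))
E
```

```text
t: 32.15
tcp_pos: [497.3, -218.7, 193.2]
eef_rot: [-1.801, 2.574, 0.001]
ft_force: [-0.0, 0.9, -5.2]
gripper_width: 0.346
finger_force: 59.9
t 32.15 tcp [ 497.3 -218.7  193.2] yaw -110.0 tilt 0.03 j [-0.56  0.27 -0.11  1.19  0.   -1.78] F [-0.   0.9 -5.2] w 0.346 ff 59.9
shift cm [0.13 0.03 6.02] turn None
[(np.int64(166), np.int64(917)), (np.int64(136), np.int64(948)), (np.int64(50), np.int64(975)), (np.int64(168), np.int64(1568)), (np.int64(174), np.int64(1803)), (np.int64(134), np.int64(7036))]
0
[230.8 292.2]
(array([216.2, 299.9], dtype=float32), np.float32(10.5), array([ 547.6, -186.6,  136. ]))
(array([218.8, 300.7], dtype=float32), np.float32(7.6), array([ 546.3, -185.6,  136. ]))
(array([227.8, 278.6], dtype=float32), np.float32(10.1), array([ 535.3, -197.9,  136. ]))
lug z 214.87262090536115
140
[361.3 203.7]
(array([361.9, 201.3], dtype=float32), np.float32(10.3), array([ 446.6, -217.4,  136. ]))
(array([358.6, 196.1], dtype=float32), np.float32(11.1), array([ 447.5, -221. ,  136. ]))
(array([365.3, 196.8], dtype=float32), np.float32(11.5), array([ 444.1, -219.3,  136. ]))
lug z 135.2037257241788
220
[263.8 141.2]
(array([267.1, 131.2], dtype=float32), np.float32(11.4), array([ 482.6, -271.8,  136. ]))
(array([261.1, 133.1], dtype=float32), np.float32(10.6), array([ 485.9, -272. ,  136. ]))
(array([265.2, 140.2], dtype=float32), np.float32(10.2), array([ 485.2, -267.7,  136. ]))
lug z 134.71696147355368
```

View pics/holes8.png

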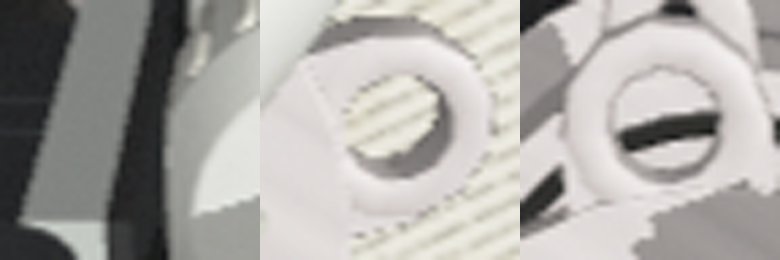

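```bash
python3 -m pendant '[[[0,0,0.5,0,0],[0,0,1,0,0],[0,0,1.2,0,0],[0,0,1.2,0,0],[0,0,0.9,0,0],[0,0,0.6,0,0],[0,0,0.3,0,0],[0,0,0.2,0,0],[0,0,0,0,0],[0,0,0,0,0],[0,0,0,0,0],[0,0,0,0,0]]]'
python3 - <<'E'
from h import *
import pickle
for i in range(3):
    go(496.5,-219.8,133)
    st=robot.sense(); s=snapshot('wrist'); P=cloud(s,st); z=P[...,2]
    A,o=cam(s,st); zp=76.5
    for px in ((361.8,201.5),(265.2,140)):
        print(*circ(s,px,zp,5.5,st,1.2),sep='\n'); u,v=map(int,px); q=z[v-20:v+20,u-20:u+20]; q=q[(q>66)&(q<90)]; print('lug z',np.nanmedian(q))
pickle.dump((s,st),open('w9.pkl','wb')); s=snapshot('top'); pickle.dump(s,open('top9.pkl','wb')); s=snapshot('scene'); pickle.dump(s,open('scene9.pkl','wb'))
E
```

```text
t: 33.7
tcp_pos: [497.3, -219.5, 134.4]
eef_rot: [-1.8, 2.575, -0.0]
ft_force: [-0.5, -0.6, -5.2]
gripper_width: 0.358
finger_force: 60.0
t 33.7 tcp [ 497.3 -219.5  134.4] yaw -110.1 tilt 0.02 j [-0.56  0.3  -0.21  1.06  0.   -1.78] F [-0.5 -0.6 -5.2] w 0.358 ff 60.0
shift cm [0.05 0.06 0.14] turn None
(array([361.8, 201.1], dtype=float32), np.float32(10.5), array([ 446.6, -218. ,   76.5]))
(array([358.1, 196.6], dtype=float32), np.float32(11.1), array([ 447.8, -221.3,   76.5]))
(array([359.9, 195.4], dtype=float32), np.float32(10.3), array([ 446.7, -221.6,   76.5]))
lug z 76.23546642149381
(array([265.2, 138.3], dtype=float32), np.float32(9.1), array([ 484.9, -269.3,   76.5]))
(array([260.3, 132.3], dtype=float32), np.float32(10.0), array([ 486.2, -273.2,   76.5]))
(array([265.9, 140.6], dtype=float32), np.float32(10.0), array([ 485. , -268.1,   76.5]))
lug z 75.88649768743376
t 33.75 tcp [ 497.3 -219.5  134.4] yaw -110.1 tilt 0.01 j [-0.56  0.3  -0.21  1.06  0.   -1.78] F [-0.2 -0.8 -4.8] w 0.351 ff 60.0
shift cm [0.05 0.06 0.14] turn None
(array([361.8, 201.8], dtype=float32), np.
[... 596 characters left out ...]
01 j [-0.56  0.3  -0.21  1.06  0.   -1.78] F [ 0.9 -0.1 -5.4] w 0.349 ff 60.0
shift cm [0.06 0.06 0.13] turn None
(array([361.8, 201.8], dtype=float32), np.float32(10.0), array([ 446.7, -217.6,   76.5]))
(array([357.7, 196.9], dtype=float32), np.float32(11.5), array([ 448. , -221.2,   76.5]))
(array([365.6, 194.7], dtype=float32), np.float32(9.5), array([ 443.6, -220.9,   76.5]))
lug z 76.08775289606263
(array([265.9, 139.8], dtype=float32), np.float32(10.4), array([ 484.7, -268.4,   76.5]))
(array([271.9, 135.7], dtype=float32), np.float32(11.2), array([ 481. , -269.4,   76.5]))
(array([260.7, 133.1], dtype=float32), np.float32(10.7), array([ 486.1, -272.7,   76.5]))
lug z 75.76194614226677
```

```bash
python3 - <<'E'
from h import *
import pickle
s,st=pickle.load(open('w5.pkl','rb')); P=cloud(s,st); z=P[...,2]; r=np.hypot(P[...,0]-496.5,P[...,1]+219.8); print('chamber top',np.nanmedian(z[(r>39)&(r<43)&(z>40)]))
s,st=pickle.load(open('w9.pkl','rb')); P=cloud(s,st); z=P[...,2]; m=(z>72)&(z<80)&(np.hypot(P[...,0]-497,P[...,1]+219.5)<62); Q=P[m]
c,*_=np.linalg.lstsq(np.c_[Q[:,:2]-[497,-219.5],np.ones(len(Q))],Q[:,2],rcond=None); print('cover slopes deg',np.degrees(c[:2]).round(2),c[2],len(Q))
s=pickle.load(open('top9.pkl','rb')); P=cloud(s); z=P[...,2]; r=np.hypot(P[...,0]-419,P[...,1]-155.5)
k=(r<30)&(z>38); print('blank knob',np.median(P[k],0),k.sum())
m=(r>20)&(r<40)&(z<25); Q=P[m]; c,*_=np.linalg.lstsq(np.c_[Q[:,:2]-[419,155.5],np.ones(len(Q))],Q[:,2],rcond=None); print('blank disc slopes',np.degrees(c[:2]).round(2),c[2],len(Q))
go(497,-219.2,134)
E
```

```text
chamber top 195.08244279267706
cover slopes deg [0.13 0.48] 76.37482864318717 8588
blank knob [420.46485528 156.45633547  51.01211567] 124
blank disc slopes [-0.07  0.08] 13.614694333159335 514
t 33.95 tcp [ 497.2 -219.5  134.3] yaw -110.1 tilt 0.0 j [-0.56  0.3  -0.21  1.06  0.   -1.78] F [ 1.1  0.1 -5.4] w 0.352 ff 60.0
shift cm [-0.02  0.03  0.03] turn None
```

```bash
python3 -c "
from bench import robot
print(robot.finish_job())"
```

```text
the job is handed in; nothing more can be done
None
```

The job is handed in: the blank cover lies flat in the pan, and the arm holds the valve cover level about 15 mm above the chamber. The two lug holes I could see line up within about 0.6 mm; the third was hidden behind a finger.

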